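Put the pastry rollers back in their rack by thickness

ROBOT

A 6-joint arm with a two-finger parallel gripper is mounted at the origin on a cart in front of the work surface, level with it; the furniture and walls round the work are solid. World frame = base frame: x ahead of the robot, y to its left, z up, the work surface at z = 0. Lengths are in m, angles in degrees, forces in N, time in s.
With the tool pointing down it reaches from about 0.3 to 0.75 m from the base axis. Payload 8.5 kg.
Tool frame: the origin (TCP) lies midway between the tips of the shut fingers; the grasp point (between the pads) lies 19 mm behind it; z points along the fingers, y is the line along which they close (so a half turn about z gives the same grasp; the last joint's range is limited). The gripper opens to 85 mm and grips with 20 to 120 N. Pads are 22 mm wide; open, the fingers measure 114 mm over their backs; the gripper's body (76 mm by 85 mm) begins 54 mm behind the grasp point. The pads swing forward as they close: fully open they stand 13 mm farther back than shut.
Start: joints at [-86.133, 21.807, 74.336, -0, 83.858, -12.336], TCP at [0.153, -0.528, 0.231] pointing down, gripper open.
Joint ranges: [-178.18, 178.18], [-50.72, 133.34], [12.68, 142.11], [-81.47, 261.47], [9.98, 163.14], [-165.26, 165.26]. Speed limits (degrees/s): [136.94, 136.94, 180, 180, 180, 180].

INTERFACE

Orientations are given as a 3x3 rotation matrix whose columns are the frame's x, y, z axes.
In Python, from rig import monitor, optics, close_job, models gives the robot as it stands.
- The arm moves only by the tool step_arm, never from a script. Its arguments are lists of equal length, an entry for each row: "fingers": the closure, from -1 (fully open) to 1 (shut); "travel": the shift along the tool's x, y, z scaled (see below), a list of three; "twist": the turn about the tool's z scaled (see below). In form: {"fingers": [fingers, ...], "travel": [[tx, ty, tz], ...], "twist": [twist, ...]}. A call has 1 to 10 rows; each row shifts and turns the commanded pose from where the row before left it, along the tool's axes as they then stand; what a row does not reach is not made up. The controller multiplies each number of a shift by 100 mm and each number of a turn by pi rad. A row lasts 1/8 s, in which the tool goes at most 62.5 mm and 10.7 degrees, less where a joint would pass 70% of its speed; a pose out of reach is approached as far as the arm can. A call with a number of a shift or a turn outside -1 to 1 is refused whole. A call with a gripper value outside its range is refused whole. The fingers move at their own pace and stop on an object; "force" is the grip in N (left out, the last holds). Time passes only in rows, so rows that do not move let the fingers close. It gives the time, the measured TCP pose, the force, the opening and the grip force at its end, in the units of the state.
- monitor.observe(): the state, without advancing time (a new reading comes with each control period).
- optics.get_image(name): name is "side" or "top"; returns (picture, depth): 400x640x3 uint8, blue, green, red; 400x640 float32, m along the optical axis (not along the pixel's ray), 0 where there is no reading.
- optics.get_calibration(name): a dict with "vertical_fov" (degrees; the focal length in pixels is half the picture's height over the tangent of half this angle, whatever the lens; pixels are square), "cx", "cy" (the principal point, pixels), "distortion" ([k1, k2, p1, p2, k3] as OpenCV has them; the pictures are not rectified), "world_from_camera" (4x4, takes a point from camera to world coordinates). Camera axes: x right, y up, looking along -z (the intrinsics and any distortion apply to the point x, -y, -z); pixel columns grow to the right and rows downward; lengths in m; the calibration is good to about 2 mm. A picture is of the moment at which its call begins. get_calibration takes no time and is no camera call.
- close_job(): hands the job in; it is judged then, once.
Trained networks look in the newest picture that a camera, given by its name, has taken for a name from the list of things; names that differ only in an ending like _2 or _b are one class to them, and where a whole thing is asked for, a point or a joint stands for the part that bears it (a point fixed in the world has none). Each returns a list of dicts, best first, with "confidence" (0 to 1); they miss things now and then, are a little off and sometimes report something else, mostly with a low value. They report only what shows in the picture. A call takes as long as a camera call.
- models.trace(camera, query): "mask" (400x640 bool, what is visible of it) and "point" ([column, row] in pixels, amid what is visible of it).
- models.landmark_of(camera, query): "point" ([column, row] in pixels: a listed point, or the origin of a listed thing).
The state is a dict: "time_s": time; "q": joint angles; "qvel": joint speeds; "joint_efforts": joint torques, N m; "position": TCP position; "tool_rot": TCP orientation; "ft_force": force on the tool from outside, world axes, zero at the start; "wrist_torque": the same for the moment, N m; "grip_width": finger opening in m; "gripper_force": force on a finger pad.
Only numpy, scipy, OpenCV 4.12 (cv2) and the standard library are available. Lean on these libraries where they do the work, as an engineer would, in place of code of your own. Each camera call takes 0.05 s, during which the arm holds its last target. There are 200 camera calls.

TASK

Put the four pastry rollers back in the slotted rack in order of thickness, one to each pair of slots, the thickest next to the rack's pull handle and the thinnest at the far end. Drop each one in with both spindle ends right down on the floors of their slots. Leave the two ring cutters where they stand.

Things in the scene. Friction and masses are not known exactly. Their poses are not given: they have to be found in the camera images.
- roller_rack: Fixed steel rack, origin on the table under its middle. Two cheeks 8 mm thick, 262 long, 72 high, along x at y = -62, +62. Each has 4 slots open at the top at x = -105, -35, 35, 105: V mouth 34 wide at z 72, straight 13 wide from z 58 to the floor at z 44; a bottomed spindle's axis is at z 48.5. Tie rods below z 26. At the +x end only, a dark U-shaped pull handle sticks out 38 at z 52.
- roller_24: Pastry roller, the thinnest of the four: wooden barrel 24 mm in diameter, 96 mm long, on a steel spindle 9 mm in diameter that sticks out 28 mm at both ends (152 mm in all). Lies loose on its barrel, can roll. Origin at the barrel's centre, 12 mm above the table at the start; y axis along the spindle, x and z turn as it rolls; both ends alike. Under 0.3 kg.
- roller_32: Pastry roller, second thinnest of the four: wooden barrel 32 mm in diameter, 96 mm long, on a steel spindle 9 mm in diameter that sticks out 28 mm at both ends (152 mm in all). Lies loose on its barrel, can roll. Origin at the barrel's centre, 16 mm above the table at the start; y axis along the spindle, x and z turn as it rolls; both ends alike. Under 0.3 kg.
- roller_40: Pastry roller, second thickest of the four: wooden barrel 40 mm in diameter, 96 mm long, on a steel spindle 9 mm in diameter that sticks out 28 mm at both ends (152 mm in all). Lies loose on its barrel, can roll. Origin at the barrel's centre, 20 mm above the table at the start; y axis along the spindle, x and z turn as it rolls; both ends alike. Under 0.3 kg.
- roller_48: Pastry roller, the thickest of the four: wooden barrel 48 mm in diameter, 96 mm long, on a steel spindle 9 mm in diameter that sticks out 28 mm at both ends (152 mm in all). Lies loose on its barrel, can roll. Origin at the barrel's centre, 24 mm above the table at the start; y axis along the spindle, x and z turn as it rolls; both ends alike. Under 0.3 kg.
- cutter_large: Thin steel ring cutter, 64 mm in diameter, 34 mm high, standing loose among the rollers; to be left alone. Origin at the centre of its underside.
- cutter_small: Thin steel ring cutter, 48 mm in diameter, 34 mm high, standing loose among the rollers; to be left alone. Origin at the centre of its underside.

How it is judged (in metres and radians):
At the end, for the whole second after the job is handed in: From the pull handle on, the 48, 40, 32 and 24 mm rollers lie at rest in the four pairs of slots: axis within 6 mm of the slot along the rack and 2.5 mm of bottomed-out height, level within 0.03 rad, square within 0.08 rad, barrel within 12 mm of midway between the cheeks (x of roller_24 in the frame of roller_rack between -0.111 and -0.099 m and y of roller_24 in the frame of roller_rack between -0.012 and 0.012 m and z of roller_24 in the frame of roller_rack between 0.046 and 0.051 m and angle between roller_24's own y axis and vertical between 1.5408 and 1.6008 rad and angle between the y axis of each of roller_24, roller_32, roller_40, roller_48 and the y axis of roller_rack, either way round below 0.08 rad and linear speed of each of roller_24, roller_32, roller_40, roller_48 below 0.02 m/s and angular speed of each of roller_24, roller_32, roller_40, roller_48 below 0.4 rad/s and x of roller_32 in the frame of roller_rack between -0.041 and -0.029 m and y of roller_32 in the frame of roller_rack between -0.012 and 0.012 m and z of roller_32 in the frame of roller_rack between 0.046 and 0.051 m and angle between roller_32's own y axis and vertical between 1.5408 and 1.6008 rad and x of roller_40 in the frame of roller_rack between 0.029 and 0.041 m and y of roller_40 in the frame of roller_rack between -0.012 and 0.012 m and z of roller_40 in the frame of roller_rack between 0.046 and 0.051 m and angle between roller_40's own y axis and vertical between 1.5408 and 1.6008 rad and x of roller_48 in the frame of roller_rack between 0.099 and 0.111 m and y of roller_48 in the frame of roller_rack between -0.012 and 0.012 m and z of roller_48 in the frame of roller_rack between 0.046 and 0.051 m and angle between roller_48's own y axis and vertical between 1.5408 and 1.6008 rad); the robot touches nothing.
It fails at once if the large ring cutter is pushed more than 30 mm from its place or tipped over (distance of cutter_large from where it was at the start of the episode above 0.03 m or angle between cutter_large's own z axis and vertical above 0.6 rad).
It fails at once if the small ring cutter is pushed more than 30 mm from its place or tipped over (distance of cutter_small from where it was at the start of the episode above 0.03 m or angle between cutter_small's own z axis and vertical above 0.6 rad).
It also fails if it takes over 120 s, if anything falls off the work surface, if the arm or the gripper's body presses on something with over 40 N, if the wrist force passes 120 N, or if a joint passes its speed limit or range.

## Working session

There is one attempt and no reset: what is moved stays moved. The work goes in short steps, Python scripts to look and compute and a tool call to move; the robot and the scene stay as the last step left them, time stands still between calls to the robot, and variables do not carry over. Pictures are saved under pics/ and viewed, at most 14 in all, crops included, and the job is handed in when it is done.

Besides the shell and the picture viewer there is one more tool, called as name([rows], argument=value, ...), one row to a line, values as JSON. step_arm: Moves the arm, as the interface text tells. Its arguments: {"type":"object","properties":{"fingers":{"type":"array","items":{"type":"number"}},"travel":{"type":"array","items":{"type":"array","items":{"type":"number"}}},"twist":{"type":"array","items":{"type":"number"}},"force":{"type":"number"}},"required":["fingers","travel","twist"]}

```bash
mkdir -p pics; cat > h.py <<'E'
import numpy as np, cv2
from rig import monitor, optics, close_job, models
def cal(n):
    c=optics.get_calibration(n); f=200/np.tan(np.radians(c["vertical_fov"]/2))
    return np.array([[f,0,c["cx"]],[0,f,c["cy"]],[0,0,1.]]),np.array(c["distortion"],float),np.array(c["world_from_camera"])
def pts(n,px,d):
    """pixels (N,2) and depths -> world"""
    K,D,T=cal(n); u=cv2.undistortPoints(np.array(px,float).reshape(-1,1,2),K,D)[:,0]
    d=np.array(d,float); P=np.c_[u[:,0]*d,-u[:,1]*d,-d]
    return P@T[:3,:3].T+T[:3,3]
def mpts(n,mask,depth):
    r,c=np.nonzero(mask&(depth>0)); return pts(n,np.c_[c,r],depth[r,c])
E
python3 - <<'E'
from h import *
for n in("top","side"):
    im,d=optics.get_image(n); cv2.imwrite(f"pics/{n}0.png",im); print(n,np.round(cal(n)[2],3).tolist())
    for q in["roller_24","roller_32","roller_40","roller_48","cutter_large","cutter_small","roller_rack"]:
        for r in models.trace(n,q)[:2]:
            P=mpts(n,r["mask"],d)
            if len(P)<20: continue
            top=P[P[:,2]>np.percentile(P[:,2],60)]
            print(q,round(r["confidence"],2),np.round(r["point"]),len(P),"med",np.round(np.median(P,0),3),"lo",np.round(np.percentile(P,2,axis=0),3),"hi",np.round(np.percentile(P,98,axis=0),3))
            (c,(w,h),a)=cv2.minAreaRect((P[:,:2]*1000).astype(np.float32)); print("   rect",np.round(c),round(w),round(h),round(a,1))
s=monitor.observe(); print(s["time_s"],np.round(s["tool_rot"],3).tolist())
E
```

```text
top [[0.016, 0.996, -0.093, 0.418], [-1.0, 0.017, 0.009, 0.045], [0.011, 0.093, 0.996, 1.066], [0.0, 0.0, 0.0, 1.0]]
roller_24 0.93 [316. 155.] 384 med [0.623 0.04  0.022] lo [ 0.603 -0.023  0.013] hi [0.645 0.103 0.027]
   rect [624.  42.] 24 147 16.7
roller_24 0.79 [187. 231.] 560 med [0.428 0.368 0.029] lo [0.413 0.307 0.006] hi [0.443 0.437 0.035]
   rect [429. 370.] 147 33 87.1
roller_32 0.93 [316. 155.] 384 med [0.623 0.04  0.022] lo [ 0.603 -0.023  0.013] hi [0.645 0.103 0.027]
   rect [624.  42.] 24 147 16.7
roller_32 0.79 [187. 231.] 560 med [0.428 0.368 0.029] lo [0.413 0.307 0.006] hi [0.443 0.437 0.035]
   rect [429. 370.] 147 33 87.1
roller_40 0.93 [316. 155.] 384 med [0.623 0.04  0.022] lo [ 0.603 -0.023  0.013] hi [0.645 0.103 0.027]
   rect [624.  42.] 24 147 16.7
roller_40 0.79 [187. 231.] 560 med [0.428 0.368 0.029] lo [0.413 0.307 0.006] hi [0.443 0.437 0.035]
   rect [429. 370.] 147 33 87.1
roller_48 0.93 [316. 155.] 384 med [0.623 0.04  0.022] lo [ 0.603 -0.023  0.013] hi [0.645 0.103 0.027]
   rect [624.  42.] 24 147 16.7
roller_48 0.79 [187. 231.] 560 med [0.42
[... 1492 characters left out ...]
28] lo [0.408 0.306 0.011] hi [0.435 0.442 0.034]
   rect [423. 372.] 150 32 89.7
roller_48 0.76 [278. 204.] 303 med [0.614 0.051 0.021] lo [ 0.597 -0.018 -0.   ] hi [0.646 0.101 0.026]
   rect [628.  36.] 35 165 16.1
cutter_large 0.6 [268. 244.] 717 med [0.531 0.203 0.019] lo [0.501 0.173 0.002] hi [0.561 0.234 0.035]
   rect [531. 204.] 63 64 14.1
cutter_small 0.68 [321. 269.] 568 med [0.411 0.205 0.02 ] lo [0.388 0.181 0.002] hi [0.432 0.226 0.035]
   rect [415. 187.] 47 84 16.9
roller_rack 0.68 [384. 168.] 2073 med [ 0.47  -0.276  0.04 ] lo [ 0.374 -0.409  0.001] hi [ 0.612 -0.145  0.073]
   rect [ 481. -343.] 233 422 49.2
0.8 [[0.96, 0.279, 0.0], [0.279, -0.96, -0.0], [-0.0, 0.0, -1.0]]
```

View pics/top0.png

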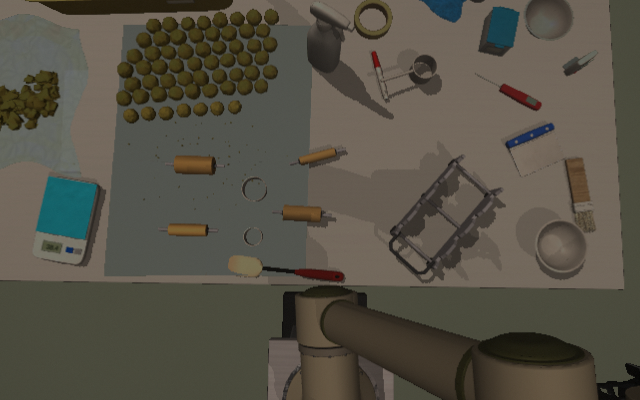

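View pics/side0.png

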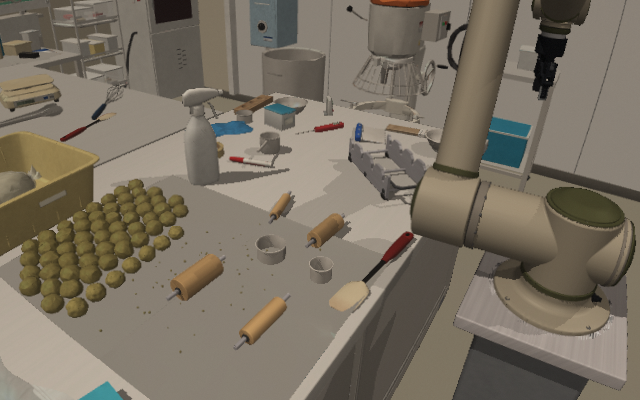

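```bash
cat > meas.py <<'E'
from h import *
if __name__=="__main__":
    allP=[]
    for n in("top","side"):
        im,d=optics.get_image(n); P=mpts(n,np.ones(d.shape,bool),d); allP.append(P)
        b=(P[:,0]>.33)&(P[:,0]<.63)&(P[:,1]>-.42)&(P[:,1]<-.13)&(P[:,2]>.064)&(P[:,2]<.08)
        Q=P[b]; (c,(w,h),a)=cv2.minAreaRect((Q[:,:2]*1000).astype(np.float32)); print(n,"rack",len(Q),np.round(c,1),round(w,1),round(h,1),round(a,2),"ztop",np.percentile(Q[:,2],[50,95]).round(4))
        t=P[(P[:,2]<.01)&(P[:,2]>-.01)&(P[:,0]>.35)&(P[:,0]<.7)&(abs(P[:,1])<.4)]; print("  table z",np.median(t[:,2]).round(4))
        for r in models.trace(n,"roller_40"):
            Q=mpts(n,r["mask"],d); Q=Q[Q[:,2]>.006]
            if len(Q)<50: continue
            c,(w,h),a=cv2.minAreaRect((Q[:,:2]*1000).astype(np.float32))
            xy=Q[:,:2]-np.median(Q[:,:2],0); v=np.linalg.svd(xy-xy.mean(0),full_matrices=False)[2][0]
            print(n,round(r["confidence"],2),np.round(r["point"]),len(Q),"rect",np.round(c,1),round(w),round(h),"axis deg",round(np.degrees(np.arctan2(v[1],v[0]))%180,1),"zmax",np.percentile(Q[:,2],[90,98]).round(4),"mean",(Q.mean(0)*1000).round(1))
E
python3 meas.py
```

```text
top rack 491 [ 482.6 -282.2] 133.0 261.8 49.14 ztop [0.0712 0.0751]
  table z 0.0007
top 0.97 [316. 156.] 404 rect [623.9  42. ] 24 149 axis deg 106.3 zmax [0.0254 0.027 ] mean [622.8  41.4  20.8]
top 0.95 [193. 162.] 749 rect [594.  355.3] 143 47 axis deg 87.7 zmax [0.0486 0.0504] mean [591.4 351.4  41.7]
top 0.72 [303. 215.] 659 rect [473.9  80. ] 151 40 axis deg 87.0 zmax [0.0412 0.0425] mean [473.2  78.9  34.9]
top 0.63 [190. 231.] 558 rect [429.2 368.6] 33 144 axis deg 89.3 zmax [0.033  0.0344] mean [427.7 366.6  27.2]
top 0.57 [445. 216.] 2136 rect [ 470.1 -269.7] 136 301 axis deg 137.2 zmax [0.0716 0.0745] mean [ 467.9 -277.4   45.4]
side rack 292 [ 479.1 -280.7] 135.4 264.3 48.95 ztop [0.0694 0.0743]
  table z 0.0015
side 0.96 [323. 228.] 722 rect [468.   83.7] 148 38 axis deg 83.6 zmax [0.0407 0.0419] mean [464.   94.5  31.1]
side 0.95 [194. 279.] 1425 rect [584.9 357.8] 152 48 axis deg 84.6 zmax [0.0479 0.0491] mean [580.2 368.1  36. ]
side 0.85 [259. 320.] 1113 rect [422.6 370.6] 152 31 axis deg 88.5 zmax [0.0324 0.0334] mean [419.1 379.9  25.6]
side 0.74 [280. 203.] 302 rect [618.4  45.5] 24 148 axis deg 105.3 zmax [0.0251 0.0259] mean [613.8  54.5  20.1]
```

```bash
cat > fit.py <<'E'
from h import *
from scipy.optimize import least_squares
G={48:(590,356,87,24),40:(471,82,87,20),32:(426,370,89,16),24:(621,43,106,12)}
def fit(P,x,y,a,r,zc=None,sel=None):
    p=np.array([x,y,a],float); zc=r if zc is None else zc
    for k in range(4):
        u=np.array([np.cos(np.radians(p[2])),np.sin(np.radians(p[2]))]); n=np.array([-u[1],u[0]])
        s=(P[:,:2]-p[:2])@u; t=(P[:,:2]-p[:2])@n; rad=np.hypot(t,P[:,2]-zc)
        b=(abs(s)<44)&(abs(rad-r)<(9,6,4,4)[k])&(P[:,2]>5 if sel is None else P[:,2]>sel); Q=P[b]
        def f(v):
            u=np.array([np.cos(np.radians(v[1])),np.sin(np.radians(v[1]))]); m=np.array([-u[1],u[0]])
            return np.hypot((Q[:,:2]-p[:2])@m-v[0],Q[:,2]-zc-v[2])-r
        o=least_squares(f,[0,p[2],0],loss="soft_l1"); p[:2]+=o.x[0]*n; p[2]=o.x[1]
        # along: spindle extents (points inside the swept 152 mm)
        u=np.array([np.cos(np.radians(p[2])),np.sin(np.radians(p[2]))]); n=np.array([-u[1],u[0]])
        s=(P[:,:2]-p[:2])@u; t=(P[:,:2]-p[:2])@n
        e=s[(abs(t)<r)&(abs(s)<70)&(P[:,2]>zc+.45*r+1)&(P[:,2]<zc+r+5)]
        if len(e)>30: lo,hi=np.percentile(e,[1,99]); p[:2]+=u*(lo+hi)/2
    return p.round(1),len(Q),o.x[2].round(1),np.std(o.fun).round(2),round(hi-lo)
if __name__=="__main__":
    for n in("top","side"):
        im,d=optics.get_image(n); P=1000*mpts(n,np.ones(d.shape,bool),d)
        for k,g in G.items(): print(n,k,*fit(P,*g))
E
python3 fit.py
```

```text
top 48 [594.  355.5  88.7] 639 0.1 1.32 94
top 40 [473.8  79.5  87.1] 537 0.5 1.4 93
top 32 [427.7 368.2  89.6] 439 0.4 1.49 94
top 24 [626.3  34.8 106.4] 290 0.5 1.5 113
side 48 [590.8 358.7  88.9] 1041 0.4 1.11 95
side 40 [471.   82.2  87.2] 503 1.1 1.02 94
side 32 [424.7 371.6  90.4] 820 0.4 0.93 94
side 24 [622.1  38.5 106.4] 197 1.3 0.96 112
```

step_arm([
  [0.36, -0.37, 0.04],
  [0.36, -0.37, 0.04],
  [0.36, -0.37, 0.04],
  [0.36, -0.37, 0.04],
  [0.36, -0.37, 0.04],
  [0.36, -0.37, 0.04],
  [0.36, -0.37, 0.04],
  [0.36, -0.37, 0.04],
  [0.36, -0.37, 0.04],
  [0.36, -0.37, 0.04],
], fingers=[-1, -1, -1, -1, -1, -1, -1, -1, -1, -1], twist=[0, 0, 0, 0, 0, 0, 0, 0, 0, 0], force=40)

```text
time_s: 2.35
position: [0.3966, -0.0708, 0.1915]
tool_rot: [[0.96, 0.279, 0.001], [0.279, -0.96, -0.0], [0.001, 0.001, -1.0]]
ft_force: [0.6, -0.9, -0.1]
grip_width: 0.0854
gripper_force: 0.0
```

step_arm([
  [0.36, -0.37, 0.04],
  [0.36, -0.37, 0.04],
  [0.36, -0.37, 0.04],
  [0, 0, 0],
  [0, 0, 0],
  [0, 0, 0],
  [0, 0, 0],
  [0, 0, 0],
  [0, 0, 0],
  [0, 0, 0],
], fingers=[-1, -1, -1, -1, -1, -1, -1, -1, -1, -1], twist=[0, 0, -0.05, -0.05, -0.05, -0.05, -0.05, -0.05, -0.05, -0.044])

```text
time_s: 3.6
position: [0.4687, 0.0644, 0.1794]
tool_rot: [[0.045, 0.999, 0.0], [0.999, -0.045, -0.0], [-0.0, 0.0, -1.0]]
ft_force: [-0.8, 0.1, 0.5]
grip_width: 0.0853
gripper_force: 0.0
```

```bash
cat > go.py <<'E'
import sys; from h import *
# go.py x y z yaw(of tool y) : total travel (in 100 mm, tool axes after the twist) and twist (pi)
s=monitor.observe(); R=np.array(s["tool_rot"]); p=np.array(s["position"])*1000
x,y,z,a=map(float,sys.argv[1:5]); yaw=np.degrees(np.arctan2(R[1,1],R[0,1]))
tw=-(((a-yaw)+90)%180-90); 
if len(sys.argv)>5: tw+=float(sys.argv[5])
b=np.radians(yaw-tw); ry=np.array([np.cos(b),np.sin(b)]); rx=np.array([-ry[1],ry[0]])
d=np.array([x,y,z])-p; f=lambda X,Y:np.round([d[:2]@X/100,d[:2]@Y/100,-d[2]/100],3)
print("t",s["time_s"],"pos",p.round(1),"yaw",yaw.round(1),"tilt",R[2,2].round(4),"q",np.round(s["q"],0),"w",round(s["grip_width"]*1000,1),"ft",np.round(s["ft_force"],1))
print("before twist",f(R[:2,0],R[:2,1]),"twist",round(tw/180,4),"| after twist",f(rx if rx@[-R[1,1]*0+1,0] is None else np.array([-ry[1],ry[0]]),ry))
E
sed -i 's/f(rx if .*,ry))/f(rx,ry))/' go.py; sed -i 's/^d=/c,sn=np.cos(np.radians(-tw)),np.sin(np.radians(-tw)); rx=np.array([[c,-sn],[sn,c]])@R[:2,0]\nd=/' go.py
python3 go.py 472.4 81 20 -2.8
```

```text
t 3.6 pos [468.7  64.4 179.4] yaw -2.6 tilt -1.0 q [-7. 17. 91. -0. 72. -4.] w 85.3 ft [-0.8  0.1  0.5]
before twist [0.168 0.029 1.594] twist 0.0011 | after twist [0.168 0.029 1.594]
```

step_arm([
  [0.17, 0.03, 0.35],
  [0, 0, 0.4],
  [0, 0, 0.4],
  [0, 0, 0.4],
  [0, 0, 0.2],
  [0, 0, 0],
  [0, 0, 0],
  [0, 0, 0],
  [0, 0, 0],
  [0, 0, 0],
], fingers=[-1, -1, -1, -1, -1, -1, 1, 1, 1, 1], twist=[0, 0, 0, 0, 0, 0, 0, 0, 0, 0])

```text
time_s: 4.85
position: [0.4728, 0.0812, 0.0053]
tool_rot: [[0.05, 0.999, 0.002], [0.999, -0.05, -0.0], [-0.0, 0.002, -1.0]]
ft_force: [-1.0, 1.1, 6.5]
grip_width: 0.039
gripper_force: 39.5
```

step_arm([
  [0, 0, 0],
  [0, 0, 0],
  [0, 0, -0.2],
  [0, 0, -0.4],
  [0, 0, -0.4],
  [0, 0, -0.4],
  [0, 0, -0.2],
  [0, 0, 0],
  [0, 0, 0],
  [0, 0, 0],
], fingers=[1, 1, 1, 1, 1, 1, 1, 1, 1, 1], twist=[0, 0, 0, 0, 0, 0, 0, 0, 0, 0])

```text
time_s: 6.1
position: [0.472, 0.0812, 0.1633]
tool_rot: [[0.05, 0.999, -0.002], [0.999, -0.05, 0.0], [0.0, -0.002, -1.0]]
ft_force: [0.5, 0.6, -1.4]
grip_width: 0.0386
gripper_force: 40.9
```

```bash
cat > rack.py <<'E'
import sys
c=(481,-281.5); 
import numpy as np
u=np.array([np.cos(np.radians(139.1)),np.sin(np.radians(139.1))])
for s in(105,35,-35,-105): print(s,(np.array(c)+u*s).round(1))
E
python3 rack.py; python3 go.py 454.5 -258.6 130 -40.9
cat > look.py <<'E'
import sys; from h import *
for n,(x0,y0,x1,y1) in(("top",tuple(map(int,sys.argv[2:6]))),("side",tuple(map(int,sys.argv[6:10])))):
    im,d=optics.get_image(n); cv2.imwrite(f"pics/{sys.argv[1]}_{n}.png",cv2.resize(im[y0:y1,x0:x1],None,fx=3,fy=3,interpolation=cv2.INTER_CUBIC))
E
python3 look.py a 230 100 400 280 240 100 460 290
python3 - <<'E'
import cv2,numpy as np
a,b=cv2.imread("pics/a_top.png"),cv2.imread("pics/a_side.png"); a=cv2.resize(a,(390,413)); b=cv2.resize(b,(410,354)); o=np.zeros((420,800,3),np.uint8); o[:413,:390]=a; o[:354,390:]=b; cv2.imwrite("pics/a.png",o)
E
```

```text
105 [ 401.6 -212.8]
35 [ 454.5 -258.6]
-35 [ 507.5 -304.4]
-105 [ 560.4 -350.2]
t 6.1 pos [472.   81.2 163.3] yaw -2.9 tilt -1.0 q [-4. 19. 92.  0. 70. -2.] w 38.6 ft [ 0.5  0.6 -1.4]
before twist [-3.403 -0.005  0.333] twist 0.2112 | after twist [-2.683  2.092  0.333]
```

View pics/a.png

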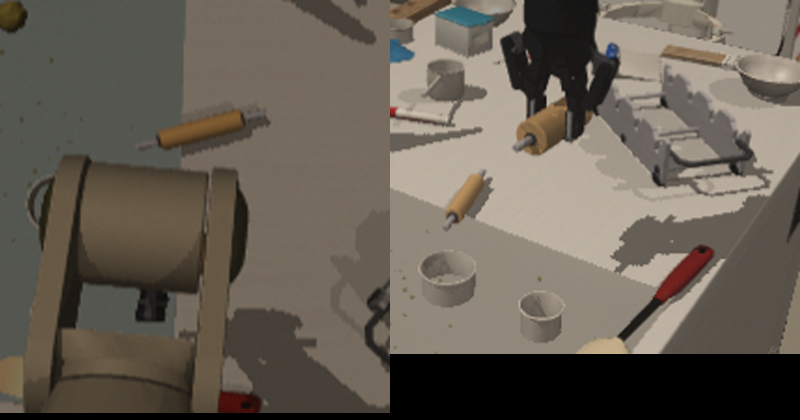

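step_arm([
  [-0.2, 0, 0],
  [-0.4, 0, 0],
  [-0.4, 0, 0],
  [-0.4, 0, 0],
  [-0.4, 0, 0],
  [-0.4, 0, 0],
  [-0.4, 0, 0],
  [-0.4, 0, 0],
  [-0.3, 0, 0],
  [-0.1, 0, 0],
], fingers=[1, 1, 1, 1, 1, 1, 1, 1, 1, 1], twist=[0, 0, 0, 0, 0, 0, 0, 0, 0, 0])

```text
time_s: 7.45
position: [0.4552, -0.2597, 0.1637]
tool_rot: [[0.052, 0.999, -0.001], [0.999, -0.052, 0.001], [0.0, -0.001, -1.0]]
ft_force: [-0.5, 0.9, -0.8]
grip_width: 0.0388
gripper_force: 40.9
```

step_arm([
  [0, 0, 0],
  [0, 0, 0],
  [0, 0, 0],
  [0, 0, 0],
  [0, 0, 0],
  [0, 0, 0],
  [0, 0, 0],
  [0, 0, 0],
], fingers=[1, 1, 1, 1, 1, 1, 1, 1], twist=[0.035, 0.044, 0.044, 0.044, 0.044, 0, 0, 0])

```text
time_s: 8.45
position: [0.4554, -0.2582, 0.1643]
tool_rot: [[0.653, 0.757, -0.0], [0.757, -0.653, 0.0], [0.0, -0.0, -1.0]]
ft_force: [-0.4, -0.1, -0.9]
grip_width: 0.0387
gripper_force: 40.9
```

```bash
python3 go.py 454.5 -258.6 130 -40.9
python3 - <<'E'
from h import *; from fit import fit
im,d=optics.get_image("side"); P=1000*mpts("side",np.ones(d.shape,bool),d)
P=P[(P[:,2]>100)]
s=monitor.observe(); p=np.array(s["position"])*1000
print("held side",*fit(P,p[0],p[1],49,20,p[2]+15,100))
E
python3 look.py b 360 120 500 280 330 80 460 230
```

```text
t 8.45 pos [ 455.4 -258.2  164.3] yaw -40.8 tilt -1.0 q [-43.  23.  85.   0.  72.  -2.] w 38.7 ft [-0.4 -0.1 -0.9]
before twist [-0.009 -0.005  0.343] twist 0.0008 | after twist [-0.009 -0.005  0.343]
held side [ 454.7 -258.3   49.5] 320 0.2 1.53 95
```

View pics/b_side.png

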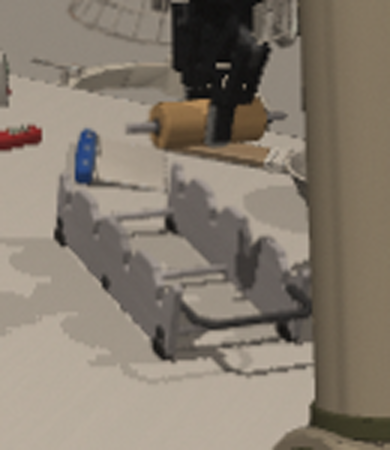

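step_arm([
  [-0.01, -0.015, 0.3],
  [0, 0, 0.3],
  [0, 0, 0.2],
  [0, 0, 0.1],
  [0, 0, 0.1],
  [0, 0, 0.05],
  [0, 0, 0.05],
  [0, 0, 0.04],
  [0, 0, 0.03],
  [0, 0, 0],
], fingers=[1, 1, 1, 1, 1, 1, 1, 1, 1, 1], twist=[0, 0, 0, 0, 0, 0, 0, 0, 0, 0])

```text
time_s: 9.85
position: [0.4536, -0.2581, 0.0472]
tool_rot: [[0.654, 0.756, -0.0], [0.756, -0.654, 0.0], [0.0, -0.0, -1.0]]
ft_force: [0.6, -0.3, -0.8]
grip_width: 0.0388
gripper_force: 40.9
```

```bash
python3 go.py 453.5 -258.1 42 -40.9
```

```text
t 9.85 pos [ 453.6 -258.1   47.2] yaw -40.9 tilt -1.0 q [-43.  31.  93.   0.  55.  -2.] w 38.8 ft [ 0.6 -0.3 -0.8]
before twist [-0.001 -0.001  0.052] twist 0.0002 | after twist [-0.001 -0.001  0.052]
```

step_arm([
  [0, 0, 0.02],
  [0, 0, 0.02],
  [0, 0, 0.02],
  [0, 0, 0.02],
  [0, 0, 0.02],
  [0, 0, 0],
], fingers=[1, 1, 1, 1, 1, 1], twist=[0, 0, 0, 0, 0, 0])

```text
time_s: 10.6
position: [0.4536, -0.2581, 0.0372]
tool_rot: [[0.654, 0.756, -0.0], [0.756, -0.654, 0.0], [0.0, -0.0, -1.0]]
ft_force: [-0.5, -0.8, -0.7]
grip_width: 0.0385
gripper_force: 40.9
```

step_arm([
  [0, 0, 0],
  [0, 0, 0],
  [0, 0, 0],
  [0, 0, 0],
  [0, 0, -0.2],
  [0, 0, -0.4],
  [0, 0, -0.4],
  [0, 0, -0.4],
  [0, 0, -0.2],
  [0, 0, 0],
], fingers=[-0.4, -0.4, -0.4, -0.4, -0.4, -0.4, -0.4, -0.4, -1, -1], twist=[0, 0, 0, 0, 0, 0, 0, 0, 0, 0])

```text
time_s: 11.85
position: [0.454, -0.2584, 0.1984]
tool_rot: [[0.654, 0.756, 0.002], [0.756, -0.654, -0.002], [-0.0, 0.003, -1.0]]
ft_force: [-0.7, -1.0, -0.3]
grip_width: 0.0851
gripper_force: 0.0
```

```bash
python3 go.py 592.4 357 150 -1.2
python3 - <<'E'
from h import *; from fit import fit
im,d=optics.get_image("side"); P=1000*mpts("side",np.ones(d.shape,bool),d)
print("placed side",*fit(P,453.6,-258.1,49.1,20,48.5,40))
E
python3 look.py c 360 120 500 280 330 80 460 230
```

```text
t 11.85 pos [ 454.  -258.4  198.4] yaw -40.9 tilt -1.0 q [-43.  21.  82.   0.  77.  -2.] w 85.1 ft [-0.7 -1.  -0.3]
before twist [ 5.56  -2.979  0.484] twist -0.2203 | after twist [6.182 1.255 0.484]
placed side [ 453.5 -258.3   50.1] 347 1.2 1.69 131
```

View pics/c_side.png

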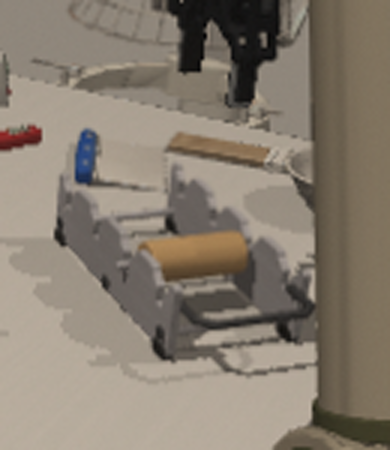

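step_arm([
  [0.3, -0.16, 0.03],
  [0.46, -0.25, 0.03],
  [0.46, -0.25, 0.03],
  [0.46, -0.25, 0.03],
  [0.46, -0.25, 0.03],
  [0.46, -0.25, 0.03],
  [0.46, -0.25, 0.03],
  [0.46, -0.25, 0.03],
  [0.46, -0.25, 0.03],
  [0.46, -0.25, 0.03],
], fingers=[-1, -1, -1, -1, -1, -1, -1, -1, -1, -1], twist=[0, 0, 0, 0, 0, 0, 0, 0, 0, 0])

```text
time_s: 13.25
position: [0.5616, 0.237, 0.1657]
tool_rot: [[0.654, 0.756, -0.002], [0.756, -0.654, -0.001], [-0.002, -0.001, -1.0]]
ft_force: [0.4, 0.2, 0.2]
grip_width: 0.0856
gripper_force: 0.0
```

step_arm([
  [0.46, -0.25, 0.03],
  [0.4, -0.2, 0.03],
  [0.2, -0.1, 0.03],
  [0, 0, 0],
  [0, 0, 0],
  [0, 0, 0],
  [0, 0, 0],
  [0, 0, 0],
  [0, 0, 0],
  [0, 0, 0],
], fingers=[-1, -1, -1, -1, -1, -1, -1, -1, -1, -1], twist=[0, 0, 0, -0.036, -0.046, -0.046, -0.046, -0.046, 0, 0])

```text
time_s: 14.5
position: [0.5894, 0.3514, 0.1575]
tool_rot: [[0.025, 1.0, -0.001], [1.0, -0.025, -0.0], [-0.001, -0.001, -1.0]]
ft_force: [0.2, -0.1, -0.1]
grip_width: 0.0854
gripper_force: 0.0
```

```bash
python3 go.py 591.3 358 8 -1.1
```

```text
t 14.5 pos [589.4 351.4 157.5] yaw -1.4 tilt -1.0 q [21. 39. 56.  0. 85. 22.] w 85.4 ft [ 0.2 -0.1 -0.1]
before twist [0.067 0.017 1.495] twist -0.0018 | after twist [0.067 0.018 1.495]
```

step_arm([
  [0.067, 0.018, 0.3],
  [0, 0, 0.4],
  [0, 0, 0.4],
  [0, 0, 0.3],
  [0, 0, 0.1],
  [0, 0, 0],
  [0, 0, 0],
  [0, 0, 0],
  [0, 0, 0],
  [0, 0, 0],
], fingers=[-1, -1, -1, -1, -1, -1, 1, 1, 1, 1], twist=[-0.002, 0, 0, 0, 0, 0, 0, 0, 0, 0])

```text
time_s: 15.75
position: [0.5922, 0.3583, 0.0097]
tool_rot: [[0.016, 1.0, 0.002], [1.0, -0.016, 0.001], [0.001, 0.002, -1.0]]
ft_force: [-0.7, -0.1, 5.9]
grip_width: 0.0466
gripper_force: 41.3
```

step_arm([
  [0, 0, 0],
  [0, 0, 0],
  [0, 0, -0.2],
  [0, 0, -0.4],
  [0, 0, -0.4],
  [0, 0, -0.4],
  [0, 0, -0.2],
  [0, 0, 0],
  [0, 0, 0],
  [0, 0, 0],
], fingers=[1, 1, 1, 1, 1, 1, 1, 1, 1, 1], twist=[0, 0, 0, 0, 0, 0, 0, 0, 0, 0])

```text
time_s: 17.0
position: [0.5911, 0.3579, 0.1667]
tool_rot: [[0.016, 1.0, -0.003], [1.0, -0.016, -0.001], [-0.001, -0.003, -1.0]]
ft_force: [-1.8, -0.6, -2.7]
grip_width: 0.0465
gripper_force: 42.0
```

```bash
sed -i 's/^c=.*/c=(480,-281)/' rack.py; python3 rack.py; python3 go.py 400.6 -212.3 160 -40.9
```

```text
105 [ 400.6 -212.3]
35 [ 453.5 -258.1]
-35 [ 506.5 -303.9]
-105 [ 559.4 -349.7]
t 17.0 pos [591.1 357.9 166.7] yaw -0.9 tilt -1.0 q [21. 39. 54.  0. 87. 22.] w 46.5 ft [-1.8 -0.6 -2.7]
before twist [-5.732 -1.815  0.067] twist 0.2222 | after twist [-5.557  2.294  0.067]
```

step_arm([
  [-0.3, -0.095, 0],
  [-0.48, -0.152, 0],
  [-0.48, -0.152, 0],
  [-0.48, -0.152, 0],
  [-0.48, -0.152, 0],
  [-0.48, -0.152, 0],
  [-0.48, -0.152, 0],
  [-0.48, -0.152, 0],
  [-0.48, -0.152, 0],
  [-0.48, -0.152, 0],
], fingers=[1, 1, 1, 1, 1, 1, 1, 1, 1, 1], twist=[0, 0, 0, 0, 0, 0, 0, 0, 0, 0])

```text
time_s: 18.25
position: [0.4372, -0.1029, 0.168]
tool_rot: [[0.016, 1.0, -0.0], [1.0, -0.016, 0.0], [0.0, -0.0, -1.0]]
ft_force: [0.2, -0.8, -1.8]
grip_width: 0.0468
gripper_force: 42.0
```

step_arm([
  [-0.48, -0.152, 0],
  [-0.48, -0.152, 0],
  [-0.15, -0.047, 0],
  [0, 0, 0],
  [0, 0, 0],
  [0, 0, 0],
  [0, 0, 0],
  [0, 0, 0],
  [0, 0, 0],
  [0, 0, 0],
], fingers=[1, 1, 1, 1, 1, 1, 1, 1, 1, 1], twist=[0, 0, 0, 0.038, 0.046, 0.046, 0.046, 0.046, 0, 0])

```text
time_s: 19.5
position: [0.4012, -0.2116, 0.1682]
tool_rot: [[0.652, 0.758, -0.0], [0.758, -0.652, 0.0], [0.0, -0.0, -1.0]]
ft_force: [0.4, -1.0, -2.4]
grip_width: 0.0467
gripper_force: 42.0
```

```bash
python3 go.py 400.6 -212.3 47.5 -40.9
python3 - <<'E'
from h import *; from fit import fit
s=monitor.observe(); p=np.array(s["position"])*1000
for n in("top","side"):
    im,d=optics.get_image(n); P=1000*mpts(n,np.ones(d.shape,bool),d)
    try: print("held",n,*fit(P[P[:,2]>100],p[0],p[1],49,24,p[2]+14.3,100))
    except Exception as e: print(n,e)
E
```

```text
t 19.5 pos [ 401.2 -211.6  168.2] yaw -40.7 tilt -1.0 q [-43.  16.  95.   0.  69.  -2.] w 46.7 ft [ 0.4 -1.  -2.4]
before twist [-0.009 -0.     1.207] twist 0.0012 | after twist [-0.009 -0.     1.207]
held top [ 405.2 -209.7   47.9] 293 0.4 1.25 88
held side [ 400.9 -210.9   48.8] 421 0.6 1.39 97
```

step_arm([
  [-0.01, 0, 0.3],
  [0, 0, 0.3],
  [0, 0, 0.2],
  [0, 0, 0.1],
  [0, 0, 0.1],
  [0, 0, 0.07],
  [0, 0, 0.05],
  [0, 0, 0.05],
  [0, 0, 0.03],
  [0, 0, 0],
], fingers=[1, 1, 1, 1, 1, 1, 1, 1, 1, 1], twist=[0.001, 0, 0, 0, 0, 0, 0, 0, 0, 0])

```text
time_s: 20.85
position: [0.4005, -0.2127, 0.0482]
tool_rot: [[0.657, 0.754, -0.0], [0.754, -0.657, 0.0], [0.0, -0.0, -1.0]]
ft_force: [-0.2, 0.2, -2.7]
grip_width: 0.0468
gripper_force: 42.0
```

step_arm([
  [0, 0, 0.02],
  [0, 0, 0.02],
  [0, 0, 0.02],
  [0, 0, 0.02],
  [0, 0, 0.02],
  [0, 0, 0],
], fingers=[1, 1, 1, 1, 1, 1], twist=[0, 0, 0, 0, 0, 0])

```text
time_s: 21.6
position: [0.4005, -0.2127, 0.0382]
tool_rot: [[0.657, 0.754, -0.0], [0.754, -0.657, 0.0], [0.0, -0.0, -1.0]]
ft_force: [0.8, -0.0, -2.1]
grip_width: 0.0468
gripper_force: 42.0
```

step_arm([
  [0, 0, 0],
  [0, 0, 0],
  [0, 0, 0],
  [0, 0, 0],
  [0, 0, -0.2],
  [0, 0, -0.4],
  [0, 0, -0.4],
  [0, 0, -0.4],
  [0, 0, -0.2],
  [0, 0, 0],
], fingers=[-0.33, -0.33, -0.33, -0.33, -0.33, -0.33, -0.33, -0.33, -1, -1], twist=[0, 0, 0, 0, 0, 0, 0, 0, 0, 0])

```text
time_s: 22.85
position: [0.4008, -0.213, 0.1993]
tool_rot: [[0.657, 0.754, 0.002], [0.754, -0.657, -0.002], [-0.0, 0.003, -1.0]]
ft_force: [0.5, -0.2, -0.3]
grip_width: 0.0851
gripper_force: 0.0
```

```bash
python3 go.py 425.2 371 150 0.2
python3 - <<'E'
from h import *; from fit import fit
im,d=optics.get_image("side"); P=1000*mpts("side",np.ones(d.shape,bool),d)
print("48",*fit(P,400.5,-212.7,49.1,24,48.5,40)); print("40",*fit(P,453.6,-258.1,49.1,20,48.5,40)); print("32",*fit(P,425,371,90,16))
E
python3 look.py d 360 120 500 280 330 80 460 230
```

```text
t 22.85 pos [ 400.8 -213.   199.3] yaw -41.0 tilt -1.0 q [-43.  14.  92.  -0.  74.  -2.] w 85.1 ft [ 0.5 -0.2 -0.3]
before twist [ 4.565 -3.65   0.493] twist -0.2291 | after twist [5.839 0.264 0.493]
48 [ 401.  -212.1   49. ] 479 1.3 1.51 130
40 [ 454.2 -257.5   49.8] 288 1.3 1.57 130
32 [424.7 371.5  90.6] 824 0.5 0.94 94
```

View pics/d_side.png

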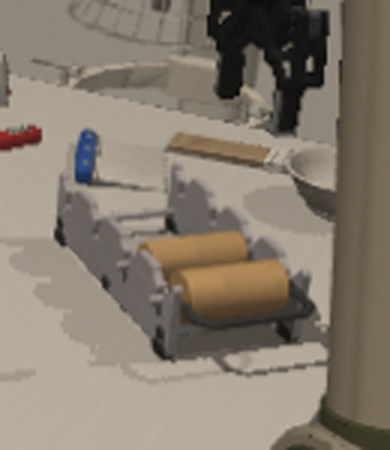

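step_arm([
  [0.2, -0.16, 0.03],
  [0.38, -0.304, 0.03],
  [0.38, -0.304, 0.03],
  [0.38, -0.304, 0.03],
  [0.38, -0.304, 0.03],
  [0.38, -0.304, 0.03],
  [0.38, -0.304, 0.03],
  [0.38, -0.304, 0.03],
  [0.38, -0.304, 0.03],
  [0.38, -0.304, 0.03],
], fingers=[-1, -1, -1, -1, -1, -1, -1, -1, -1, -1], twist=[0, 0, 0, 0, 0, 0, 0, 0, 0, 0])

```text
time_s: 24.25
position: [0.4192, 0.252, 0.167]
tool_rot: [[0.657, 0.754, -0.002], [0.754, -0.657, -0.001], [-0.002, -0.001, -1.0]]
ft_force: [-0.1, -0.3, -0.9]
grip_width: 0.0855
gripper_force: 0.0
```

step_arm([
  [0.38, -0.304, 0.03],
  [0.38, -0.304, 0.03],
  [0.18, -0.144, 0.03],
  [0, 0, 0],
  [0, 0, 0],
  [0, 0, 0],
  [0, 0, 0],
  [0, 0, 0],
  [0, 0, 0],
  [0, 0, 0],
], fingers=[-1, -1, -1, -1, -1, -1, -1, -1, -1, -1], twist=[0, 0, 0, -0.045, -0.046, -0.046, -0.046, -0.046, 0, 0])

```text
time_s: 25.5
position: [0.4246, 0.3706, 0.1587]
tool_rot: [[-0.0, 1.0, -0.001], [1.0, 0.0, -0.001], [-0.001, -0.001, -1.0]]
ft_force: [-0.4, 0.6, -0.7]
grip_width: 0.0851
gripper_force: 0.0
```

```bash
python3 go.py 425.2 371 3 0.3
```

```text
t 25.5 pos [424.6 370.6 158.7] yaw 0.0 tilt -1.0 q [29. 27. 79. -0. 74. 29.] w 85.1 ft [-0.4  0.6 -0.7]
before twist [0.004 0.006 1.557] twist -0.0015 | after twist [0.004 0.006 1.557]
```

step_arm([
  [0.005, 0.005, 0.3],
  [0, 0, 0.4],
  [0, 0, 0.4],
  [0, 0, 0.3],
  [0, 0, 0.15],
  [0, 0, 0],
  [0, 0, 0],
  [0, 0, 0],
  [0, 0, 0],
  [0, 0, 0],
], fingers=[-1, -1, -1, -1, -1, -1, 1, 1, 1, 1], twist=[-0.001, 0, 0, 0, 0, 0, 0, 0, 0, 0])

```text
time_s: 26.75
position: [0.4256, 0.3714, 0.0052]
tool_rot: [[-0.006, 1.0, 0.001], [1.0, 0.006, 0.001], [0.001, 0.001, -1.0]]
ft_force: [-0.8, 0.1, 5.6]
grip_width: 0.0308
gripper_force: 39.5
```

step_arm([
  [0, 0, 0],
  [0, 0, 0],
  [0, 0, -0.2],
  [0, 0, -0.4],
  [0, 0, -0.4],
  [0, 0, -0.4],
  [0, 0, -0.2],
  [0, 0, 0],
  [0, 0, 0],
  [0, 0, 0],
], fingers=[1, 1, 1, 1, 1, 1, 1, 1, 1, 1], twist=[0, 0, 0, 0, 0, 0, 0, 0, 0, 0])

```text
time_s: 28.0
position: [0.4248, 0.371, 0.1631]
tool_rot: [[-0.006, 1.0, -0.002], [1.0, 0.006, -0.001], [-0.001, -0.002, -1.0]]
ft_force: [-0.1, -0.2, -1.5]
grip_width: 0.0306
gripper_force: 40.0
```

```bash
python3 go.py 506.5 -303.9 160 -40.9
```

```text
t 28.0 pos [424.8 371.  163.1] yaw 0.4 tilt -1.0 q [29. 27. 78. -0. 75. 29.] w 30.6 ft [-0.1 -0.2 -1.5]
before twist [-6.754  0.774  0.031] twist 0.2292 | after twist [-4.566  5.036  0.031]
```

step_arm([
  [-0.25, 0.03, 0],
  [-0.5, 0.057, 0],
  [-0.5, 0.057, 0],
  [-0.5, 0.057, 0],
  [-0.5, 0.057, 0],
  [-0.5, 0.057, 0],
  [-0.5, 0.057, 0],
  [-0.5, 0.057, 0],
  [-0.5, 0.057, 0],
  [-0.5, 0.057, 0],
], fingers=[1, 1, 1, 1, 1, 1, 1, 1, 1, 1], twist=[0, 0, 0, 0, 0, 0, 0, 0, 0, 0])

```text
time_s: 29.25
position: [0.4824, -0.105, 0.1637]
tool_rot: [[-0.006, 1.0, -0.001], [1.0, 0.006, 0.001], [0.001, -0.001, -1.0]]
ft_force: [1.2, 0.0, -1.2]
grip_width: 0.0308
gripper_force: 40.0
```

step_arm([
  [-0.5, 0.057, 0],
  [-0.5, 0.057, 0],
  [-0.5, 0.057, 0],
  [-0.35, 0.04, 0],
  [-0.15, 0.02, 0],
  [0, 0, 0],
  [0, 0, 0],
  [0, 0, 0],
  [0, 0, 0],
  [0, 0, 0],
], fingers=[1, 1, 1, 1, 1, 1, 1, 1, 1, 1], twist=[0, 0, 0, 0, 0.038, 0.048, 0.048, 0.048, 0.047, 0])

```text
time_s: 30.5
position: [0.5068, -0.3031, 0.1635]
tool_rot: [[0.653, 0.757, -0.001], [0.757, -0.653, 0.001], [0.0, -0.001, -1.0]]
ft_force: [1.1, 0.5, -1.3]
grip_width: 0.0302
gripper_force: 39.9
```

```bash
python3 go.py 506.5 -303.9 51 -40.9
python3 - <<'E'
from h import *; from fit import fit
s=monitor.observe(); p=np.array(s["position"])*1000
for n in("side",):
    im,d=optics.get_image(n); P=1000*mpts(n,np.ones(d.shape,bool),d)
    print("held",n,*fit(P[P[:,2]>100],p[0],p[1],49,16,p[2]+11.5,100))
E
```

```text
t 30.5 pos [ 506.8 -303.1  163.5] yaw -40.8 tilt -1.0 q [-42.  29.  74.   0.  77.  -2.] w 30.2 ft [ 1.1  0.5 -1.3]
before twist [-0.008  0.003  1.125] twist 0.0006 | after twist [-0.008  0.003  1.125]
held side [ 506.  -302.8   49.8] 246 0.2 1.66 94
```

step_arm([
  [-0.01, 0, 0.3],
  [0, 0, 0.3],
  [0, 0, 0.2],
  [0, 0, 0.1],
  [0, 0, 0.07],
  [0, 0, 0.05],
  [0, 0, 0.05],
  [0, 0, 0.03],
  [0, 0, 0.02],
  [0, 0, 0],
], fingers=[1, 1, 1, 1, 1, 1, 1, 1, 1, 1], twist=[0, 0, 0, 0, 0, 0, 0, 0, 0, 0])

```text
time_s: 31.8
position: [0.5063, -0.304, 0.0523]
tool_rot: [[0.654, 0.756, 0.0], [0.756, -0.654, 0.0], [0.0, 0.0, -1.0]]
ft_force: [0.0, 0.3, -0.7]
grip_width: 0.0304
gripper_force: 40.1
```

step_arm([
  [0, 0, 0.02],
  [0, 0, 0.02],
  [0, 0, 0.02],
  [0, 0, 0.02],
  [0, 0, 0.02],
  [0, 0, 0],
], fingers=[1, 1, 1, 1, 1, 1], twist=[0, 0, 0, 0, 0, 0])

```text
time_s: 32.55
position: [0.5062, -0.304, 0.0421]
tool_rot: [[0.654, 0.756, -0.0], [0.756, -0.654, 0.0], [0.0, -0.0, -1.0]]
ft_force: [-0.6, -0.3, -0.9]
grip_width: 0.0304
gripper_force: 40.1
```

step_arm([
  [0, 0, 0],
  [0, 0, 0],
  [0, 0, 0],
  [0, 0, 0],
  [0, 0, -0.2],
  [0, 0, -0.4],
  [0, 0, -0.4],
  [0, 0, -0.4],
  [0, 0, -0.2],
  [0, 0, 0],
], fingers=[-0.05, -0.05, -0.05, -0.05, -0.05, -0.05, -0.05, -0.05, -1, -1], twist=[0, 0, 0, 0, 0, 0, 0, 0, 0, 0])

```text
time_s: 33.8
position: [0.5066, -0.3043, 0.2036]
tool_rot: [[0.654, 0.756, 0.002], [0.756, -0.654, -0.002], [-0.0, 0.003, -1.0]]
ft_force: [-0.3, -0.7, -0.1]
grip_width: 0.0791
gripper_force: 0.0
```

```bash
python3 - <<'E'
from h import *; from fit import fit
im,d=optics.get_image("side"); P=1000*mpts("side",np.ones(d.shape,bool),d)
print("32",*fit(P,506.3,-304,49.1,16,48.5,40)); print("40",*fit(P,453.6,-258.1,49.1,20,48.5,40)); print("24",*fit(P,621,43,106,12))
b=(P[:,0]>560)&(P[:,0]<680)&(P[:,1]>-60)&(P[:,1]<140)&(P[:,2]>7)&(P[:,2]<30)
Q=P[b]; print(cv2.minAreaRect(Q[:,:2].astype(np.float32)))
E
python3 look.py e 360 120 500 280 330 80 460 230; python3 go.py 620.5 43 150 16.4
```

```text
32 [ 507.8 -301.6   48. ] 236 1.1 1.72 125
40 [ 453.9 -258.    50.2] 287 1.2 1.65 131
24 [618.5  51.3 106.5] 227 1.1 1.34 107
((619.3206787109375, 45.383358001708984), (24.36834716796875, 151.2805633544922), 15.410550117492676)
t 33.95 pos [ 505.9 -303.7  201. ] yaw -40.9 tilt -1.0 q [-42.  27.  71.   0.  82.  -2.] w 85.0 ft [-0.   0.3  0. ]
before twist [ 3.372 -1.401  0.51 ] twist -0.3181 | after twist [3.002 2.078 0.51 ]
```

View pics/e_side.png

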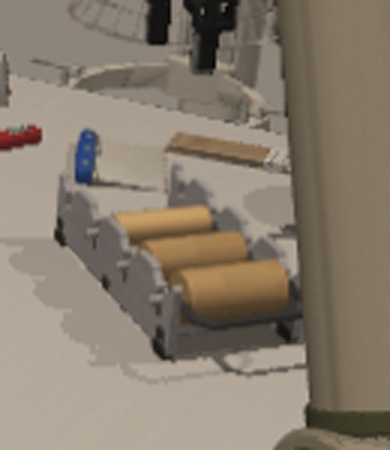

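step_arm([
  [0.25, -0.104, 0.05],
  [0.47, -0.195, 0.05],
  [0.47, -0.195, 0.05],
  [0.47, -0.195, 0.05],
  [0.47, -0.195, 0.05],
  [0.47, -0.195, 0.05],
  [0.47, -0.195, 0.05],
  [0.31, -0.13, 0.05],
  [0, 0, 0],
  [0, 0, 0],
], fingers=[-1, -1, -1, -1, -1, -1, -1, -1, -1, -1], twist=[0, 0, 0, 0, 0, 0, 0, 0, -0.04, -0.046])

```text
time_s: 35.2
position: [0.6208, 0.0441, 0.1607]
tool_rot: [[0.424, 0.906, -0.003], [0.906, -0.424, 0.0], [-0.001, -0.003, -1.0]]
ft_force: [-0.4, -0.5, 0.6]
grip_width: 0.0852
gripper_force: 0.0
```

step_arm([
  [0, 0, 0],
  [0, 0, 0],
  [0, 0, 0],
  [0, 0, 0],
  [0, 0, 0],
  [0, 0, 0],
  [0, 0, 0],
], fingers=[-1, -1, -1, -1, -1, -1, -1], twist=[-0.046, -0.046, -0.046, -0.047, -0.047, 0, 0])

```text
time_s: 36.08
position: [0.621, 0.0435, 0.1617]
tool_rot: [[-0.279, 0.96, -0.001], [0.96, 0.279, 0.0], [0.0, -0.001, -1.0]]
ft_force: [0.2, 0.4, -0.3]
grip_width: 0.0858
gripper_force: 0.0
```

```bash
python3 go.py 620.5 44 2.5 16.4
```

```text
t 36.075 pos [621.   43.5 161.7] yaw 16.2 tilt -1.0 q [ -7.  32.  68.   0.  79. -23.] w 85.8 ft [ 0.2  0.4 -0.3]
before twist [ 0.006 -0.003  1.592] twist -0.001 | after twist [ 0.006 -0.003  1.592]
```

step_arm([
  [0, 0, 0.3],
  [0, 0, 0.4],
  [0, 0, 0.4],
  [0, 0, 0.3],
  [0, 0, 0.15],
  [0, 0, 0.04],
  [0, 0, 0],
  [0, 0, 0],
  [0, 0, 0],
  [0, 0, 0],
], fingers=[-1, -1, -1, -1, -1, -1, 1, 1, 1, 1], twist=[-0.001, 0, 0, 0, 0, 0, 0, 0, 0, 0])

```text
time_s: 37.33
position: [0.6216, 0.0435, 0.0041]
tool_rot: [[-0.285, 0.959, 0.001], [0.959, 0.285, -0.0], [-0.001, 0.001, -1.0]]
ft_force: [-0.2, 0.0, 3.7]
grip_width: 0.0225
gripper_force: 39.2
```

step_arm([
  [0, 0, 0],
  [0, 0, 0],
  [0, 0, -0.2],
  [0, 0, -0.4],
  [0, 0, -0.4],
  [0, 0, -0.4],
  [0, 0, -0.2],
  [0, 0, 0],
  [0, 0, 0],
  [0, 0, 0],
], fingers=[1, 1, 1, 1, 1, 1, 1, 1, 1, 1], twist=[0, 0, 0, 0, 0, 0, 0, 0, 0, 0])

```text
time_s: 38.58
position: [0.6207, 0.0435, 0.1619]
tool_rot: [[-0.285, 0.959, -0.002], [0.959, 0.285, 0.0], [0.001, -0.002, -1.0]]
ft_force: [0.1, -0.0, -0.9]
grip_width: 0.0223
gripper_force: 39.4
```

```bash
python3 go.py 559.4 -349.7 160 -40.9
```

```text
t 38.575 pos [620.7  43.5 161.9] yaw 16.6 tilt -1.0 q [ -7.  32.  68.   0.  80. -23.] w 22.3 ft [ 0.1 -0.  -0.9]
before twist [-3.594 -1.709  0.019] twist 0.3192 | after twist [-3.374  2.111  0.019]
```

step_arm([
  [-0.25, -0.119, 0],
  [-0.5, -0.238, 0],
  [-0.5, -0.238, 0],
  [-0.5, -0.238, 0],
  [-0.5, -0.238, 0],
  [-0.5, -0.238, 0],
  [-0.5, -0.238, 0],
  [-0.34, -0.162, 0],
  [0, 0, 0],
  [0, 0, 0],
], fingers=[1, 1, 1, 1, 1, 1, 1, 1, 1, 1], twist=[0, 0, 0, 0, 0, 0, 0, 0, 0.04, 0.046])

```text
time_s: 39.83
position: [0.5592, -0.3499, 0.162]
tool_rot: [[-0.013, 1.0, -0.001], [1.0, 0.013, 0.001], [0.001, -0.001, -1.0]]
ft_force: [1.2, -0.1, -1.2]
grip_width: 0.0223
gripper_force: 39.4
```

step_arm([
  [0, 0, 0],
  [0, 0, 0],
  [0, 0, 0],
  [0, 0, 0],
  [0, 0, 0],
  [0, 0, 0],
  [0, 0, 0],
  [0, 0, 0],
], fingers=[1, 1, 1, 1, 1, 1, 1, 1], twist=[0.046, 0.046, 0.047, 0.047, 0.047, 0, 0, 0])

```text
time_s: 40.83
position: [0.5597, -0.3493, 0.1631]
tool_rot: [[0.653, 0.757, -0.0], [0.757, -0.653, 0.0], [-0.0, -0.0, -1.0]]
ft_force: [0.0, -1.1, -0.1]
grip_width: 0.0224
gripper_force: 39.4
```

```bash
python3 go.py 559.4 -349.7 54 -40.9
python3 - <<'E'
from h import *; from fit import fit
s=monitor.observe(); p=np.array(s["position"])*1000
n="side"; im,d=optics.get_image(n); P=1000*mpts(n,np.ones(d.shape,bool),d)
print("held",n,*fit(P[P[:,2]>100],p[0],p[1],49,12,p[2]+8.5,100))
E
python3 look.py f 360 120 500 280 330 80 460 230
```

```text
t 40.825 pos [ 559.7 -349.3  163.1] yaw -40.8 tilt -1.0 q [-42.  36.  61.  -0.  83.  -1.] w 22.4 ft [ 0.  -1.1 -0.1]
before twist [-0.005  0.     1.091] twist 0.0007 | after twist [-0.005  0.     1.091]
held side [ 560.3 -347.9   49.3] 178 0.2 1.68 95
```

View pics/f_side.png

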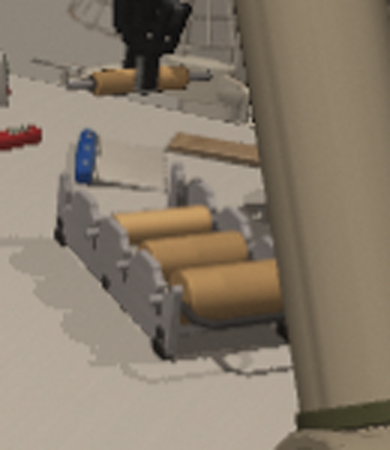

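step_arm([
  [-0.005, 0, 0.3],
  [0, 0, 0.3],
  [0, 0, 0.2],
  [0, 0, 0.1],
  [0, 0, 0.05],
  [0, 0, 0.05],
  [0, 0, 0.05],
  [0, 0, 0.02],
  [0, 0, 0.02],
  [0, 0, 0],
], fingers=[1, 1, 1, 1, 1, 1, 1, 1, 1, 1], twist=[0, 0, 0, 0, 0, 0, 0, 0, 0, 0])

```text
time_s: 42.22
position: [0.5594, -0.3497, 0.0543]
tool_rot: [[0.654, 0.756, -0.0], [0.756, -0.654, 0.0], [0.0, -0.0, -1.0]]
ft_force: [-0.9, 0.2, -1.2]
grip_width: 0.0228
gripper_force: 39.4
```

step_arm([
  [0, 0, 0.02],
  [0, 0, 0.02],
  [0, 0, 0.02],
  [0, 0, 0.02],
  [0, 0, 0.02],
  [0, 0, 0],
], fingers=[1, 1, 1, 1, 1, 1], twist=[0, 0, 0, 0, 0, 0])

```text
time_s: 42.98
position: [0.5593, -0.3497, 0.0441]
tool_rot: [[0.654, 0.756, -0.0], [0.756, -0.654, 0.0], [0.0, -0.0, -1.0]]
ft_force: [0.3, 0.7, 0.1]
grip_width: 0.0222
gripper_force: 39.4
```

Release, rise, then back away so that the cameras see everything.

step_arm([
  [0, 0, 0],
  [0, 0, 0],
  [0, 0, 0],
  [0, 0, 0],
  [0, 0, -0.2],
  [0, 0, -0.4],
  [0, 0, -0.4],
  [0, 0, -0.4],
  [0, 0, -0.2],
  [0, 0, 0],
], fingers=[0.05, 0.05, 0.05, 0.05, 0.05, 0.05, 0.05, 0.05, 0, 0], twist=[0, 0, 0, 0, 0, 0, 0, 0, 0, 0])

```text
time_s: 44.22
position: [0.5597, -0.35, 0.2058]
tool_rot: [[0.654, 0.756, 0.002], [0.756, -0.654, -0.002], [-0.0, 0.003, -1.0]]
ft_force: [0.5, 0.8, -0.6]
grip_width: 0.0429
gripper_force: 0.0
```

step_arm([
  [0.3, -0.2, 0],
  [0.4, -0.3, 0],
  [0.4, -0.3, 0],
  [0.4, -0.3, 0],
  [0.4, -0.3, 0],
  [0.4, -0.3, 0],
  [0.3, -0.2, 0],
  [0.2, -0.1, 0],
  [0, 0, 0],
  [0, 0, 0],
], fingers=[0, 0, 0, 0, 0, 0, 0, 0, 0, 0], twist=[0, 0, 0, 0, 0, 0, 0, 0, 0, 0])

```text
time_s: 45.48
position: [0.591, -0.0078, 0.2035]
tool_rot: [[0.654, 0.756, -0.001], [0.756, -0.654, 0.0], [-0.001, -0.001, -1.0]]
ft_force: [0.0, 0.8, -0.0]
grip_width: 0.0425
gripper_force: 0.0
```

```bash
python3 - <<'E'
from h import *; from fit import fit
for n in("top","side"):
    im,d=optics.get_image(n); P=1000*mpts(n,np.ones(d.shape,bool),d)
    for k,g in {48:(400.5,-212.7),40:(453.6,-258.1),32:(506.3,-304),24:(559.3,-349.7)}.items(): print(n,k,*fit(P,*g,49.1,k/2,48.5,40))
    for q in("cutter_large","cutter_small"):
        for r in models.trace(n,q)[:1]: print(n,q,np.round(r["point"]),cv2.minAreaRect((1000*mpts(n,r["mask"],d)[:,:2]).astype(np.float32))[:2])
E
python3 look.py g 360 120 520 290 320 80 460 230;python3 go.py 500 0 200 0
```

```text
top 48 [ 403.5 -213.    48.4] 701 0.4 1.39 130
top 40 [ 456.2 -259.    49.2] 569 0.5 1.43 130
top 32 [ 509.3 -304.5   49. ] 454 0.6 1.4 129
top 24 [ 561.7 -351.    49. ] 345 0.7 1.44 130
top cutter_large [243. 184.] ((532.4591674804688, 206.32211303710938), (62.44596862792969, 55.431724548339844))
top cutter_small [246. 236.] ((410.3776550292969, 203.18203735351562), (47.06270217895508, 39.14793014526367))
side 48 [ 401.5 -211.6   49.5] 486 1.3 1.55 128
side 40 [ 454.  -257.4   49.6] 295 1.0 1.58 130
side 32 [ 507.  -302.8   49. ] 233 0.9 1.7 127
side 24 [ 559.3 -349.1   47.2] 172 1.1 1.84 129
side cutter_large [271. 246.] ((544.1416015625, 183.40817260742188), (58.555152893066406, 113.69195556640625))
side cutter_small [321. 270.] ((411.02093505859375, 200.93423461914062), (46.69841766357422, 54.42580032348633))
t 45.875 pos [591.3  -7.4 204.3] yaw -40.9 tilt -1.0 q [-12.  27.  70.  -0.  83.  29.] w 42.5 ft [-0.2  0.2 -0.5]
before twist [-0.541 -0.739  0.043] twist -0.2271 | after twist [ 0.074 -0.913  0.043]
```

View pics/g_top.png

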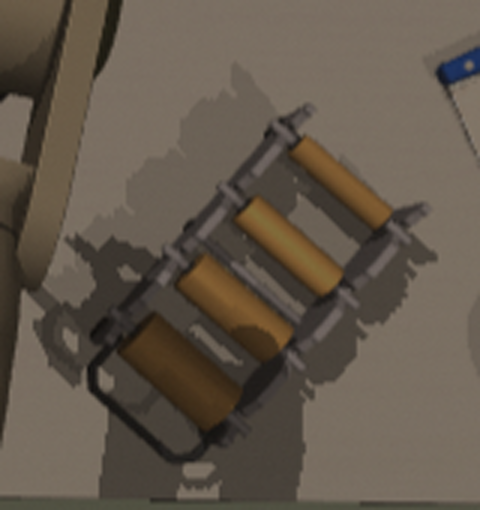

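View pics/g_side.png

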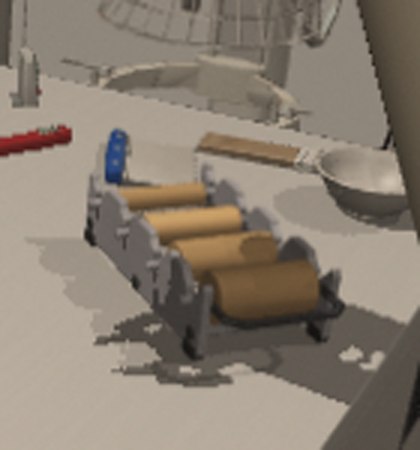

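All four rollers are seated, thickest at the handle (bottom left in the top view) to thinnest at the far end. The cutters have not moved.

```bash
python3 -c "
from rig import close_job; print(close_job())"
```

```text
the job is handed in; nothing more can be done
None
```

The job is handed in at about 46 s of the 120 s limit. The final pictures show all four rollers down in their slots, running 48, 40, 32, 24 mm from the pull handle, with the two ring cutters where they stood; no verdict came back.

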